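# Anchor and dress the craft-stall clip rack

### The arm

A 6-joint arm with a two-finger parallel gripper is mounted at the origin on the work surface. World frame = base frame: x ahead of the robot, y to its left, z up, the work surface at z = 0. Lengths are in m, angles in degrees, forces in N, time in s.
With the tool pointing down it reaches from about 0.25 to 0.725 m from the base axis. Payload 9.7 kg.
Tool frame: the origin (TCP) lies midway between the tips of the shut fingers; the grasp point (between the pads) lies 19 mm behind it; z points along the fingers, y is the line along which they close (so a half turn about z gives the same grasp; the last joint's range is limited). The gripper opens to 85 mm and grips with 20 to 120 N. Pads are 22 mm wide; open, the fingers measure 114 mm over their backs; the gripper's body (76 mm by 85 mm) begins 54 mm behind the grasp point. The pads swing forward as they close: fully open they stand 13 mm farther back than shut.
Start: joints at [76.375, 4.979, 10.078, 95.1, 0, 90], TCP at [0.13, 0.535, 0.231] pointing down, gripper open.
Joint ranges: [-179.16, 179.16], [-48.56, 103.87], [-65.8, 70.77], [-126.05, 130.52], [-82.76, 87.17], [-180, 180]. Speed limits (degrees/s): [127.2, 127.2, 147.25, 180, 180, 180].

### API

Orientations are given as [roll, pitch, yaw] about the fixed x, y, z axes, in that order (R = Rz(yaw) Ry(pitch) Rx(roll)).
In Python, from workcell import bot gives the robot as it stands. The module is installed in compiled form; this text tells all that it offers.
- The arm moves only by the tool send_rows, never from a script. Its argument "moves" is one flat list of numbers, 7 for each row, row after row: the shift along the world's x, y, z normalised to -1 to 1, where 1 is 0.025 m, then the turn, a rotation vector about the world's x, y, z normalised to -1 to 1, where 1 is 0.15 rad, then the closure, from -1 (fully open) to 1 (shut), so that 0 is half open. A call has 1 to 8 rows; each row shifts and turns the commanded pose from where the row before left it; what a row does not reach is not made up. A row lasts 1/8 s, in which the tool goes at most 62.5 mm and 10.7 degrees, less where a joint would pass 70% of its speed; a pose out of reach is approached as far as the arm can. A call with a number of a shift or a turn outside -1 to 1 is refused whole. A call with a gripper value outside its range is refused whole. The fingers move at their own pace and stop on an object; "squeeze" is the grip in N (left out, the last holds). Time passes only in rows, so rows that do not move let the fingers close. It gives the time, the measured TCP pose, the force, the opening and the grip force at its end, in the units of the state.
- bot.get_obs(): the state, without advancing time (a new reading comes with each control period).
- bot.camera(name): name is "side" or "top"; returns a dict with "color" (420x560x3 uint8, red, green, blue), "camera_matrix" (3x3 intrinsics, pixels), "R" (3x3) and "t" (3): a world point X has camera coordinates R X + t. Camera axes: x right, y down, z forward; pixel columns grow to the right and rows downward; lengths in m; the calibration is good to about 2 mm. A picture is of the moment at which its call begins. There is no depth.
- bot.job_done(): hands the job in; it is judged then, once.
Trained networks look in the newest picture that a camera, given by its name, has taken for a name from the list of things; names that differ only in an ending like _2 or _b are one class to them, and where a whole thing is asked for, a point or a joint stands for the part that bears it (a point fixed in the world has none). Each returns a list of dicts, best first, with "p" (0 to 1); they miss things now and then, are a little off and sometimes report something else, mostly with a low value. They report only what shows in the picture. A call takes as long as a camera call. They do not tell look-alikes from the thing itself.
- bot.boxes_of(camera, query): "extent" ([left, top, right, bottom] in pixels, round what is visible of it).
- bot.trace(camera, query): "region" (420x560 bool, what is visible of it) and "extent" ([left, top, right, bottom] in pixels, round what is visible of it).
- bot.landmark_of(camera, query): "pixel" ([column, row] in pixels: a listed point, or the origin of a listed thing).
The state is a dict: "time": time; "q": joint angles; "qd": joint speeds; "joint_efforts": joint torques, N m; "ee_pos": TCP position; "tcp_rot": TCP orientation; "wrist_force": force on the tool from outside, world axes, zero at the start; "torque": the same for the moment, N m; "opening": finger opening in m; "grasp_force": force on a finger pad.
Only numpy, scipy, OpenCV 4.12 (cv2) and the standard library are available. Lean on these libraries where they do the work, as an engineer would, in place of code of your own. Each camera call takes 0.05 s, during which the arm holds its last target. There are 200 camera calls.

### The job

Get the stall's clip rack ready for customers. First fasten it down: drop one T anchor into the slot at each end of the rack and give it a quarter turn to lock. Only then press every wooden utensil on the counter down into a clip row of its own until both clips snap over the handle, and stop pressing as soon as it is home; leave the mug, jar and pot alone.

Things in the scene. Friction and masses are not known exactly. Their poses are not given: they have to be found in the camera images.
- rack: Display clip rack, fixed to the counter: low wooden board 130 (x) by 378 (y) mm, top 22 mm above the counter. Origin at the centre of its underside on the counter, z up. Four rows of spring clips on top, each row lying along rack x, and one anchor slot in a metal plate at either end (see slot1, slot2).
- row1 (a point): Clip row 1 (rack y = -90 mm), empty at the start: where the origin of a clipped-in utensil lies, 50 mm above the counter, its handle along rack x. Each row is a pair of steel spring clips at rack x = -45 and 45 mm, each 12 mm long in x; between them the row is open down to the board at 22 mm, room for fingers.
- row2 (a point): Clip row 2 (rack y = -30 mm), empty at the start: where the origin of a clipped-in utensil lies, 50 mm above the counter, its handle along rack x. Each clip has a seat 41 mm above the counter and two sprung round lips 8 mm thick, 11 mm apart at rest, centred 58.5 mm up, that part sideways as a handle is pressed straight down.
- row3 (a point): Clip row 3 (rack y = 30 mm), empty at the start: where the origin of a clipped-in utensil lies, 50 mm above the counter, its handle along rack x. Pressing down, the handle's axis meets the lips at about 67 mm; the resistance peaks (8 to 18 N for both clips) near 62 mm, then drops; below 57 mm the lips draw it home, and it bottoms at 50 mm.
- row4 (a point): Clip row 4 (rack y = 90 mm), empty at the start: where the origin of a clipped-in utensil lies, 50 mm above the counter, its handle along rack x. Every row takes every utensil, either way round; pulling one out again takes about the same force.
- slot1 (a point): Centre of the mouth of anchor slot 1 (rack y = -152 mm), 22 mm above the counter: a slot 47 mm long along rack x and 21 mm wide along rack y through an 8 mm plate (its underside is 14 mm above the counter) over a 54 by 54 mm hollow whose floor is the counter.
- slot2 (a point): Centre of the mouth of anchor slot 2 (rack y = 152 mm), 22 mm above the counter: a slot 47 mm long along rack x and 21 mm wide along rack y through an 8 mm plate (its underside is 14 mm above the counter) over a 54 by 54 mm hollow whose floor is the counter.
- anchor1: T anchor, 140 g, standing at the start. Origin at the centre of the foot's underside, z up. Steel foot bar 42 (x) by 16 (y) by 8 mm; round stem 12 mm across from z = 8 to 32; flat metal wing to grip, 40 (x) by 12 (y) mm, from z = 30 to 62. Enters either slot with x along it and stands on the counter inside; after a quarter turn either way the foot is caught under the plate.
- anchor2: T anchor, 140 g, standing at the start. Origin at the centre of the foot's underside, z up. Steel foot bar 42 (x) by 16 (y) by 8 mm; round stem 12 mm across from z = 8 to 32; flat metal wing to grip, 40 (x) by 12 (y) mm, from z = 30 to 62. Enters either slot with x along it and stands on the counter inside; after a quarter turn either way the foot is caught under the plate.
- spoon: Wooden spoon, about 80 g, lying flat at the start; may be absent (None). Origin on the handle's axis, midway between the two clips when hung, 9 mm above the counter when lying; x runs along the handle to the head. Round handle 18 mm across from x = -67 to 70, flat-sided (18 by 18 mm) from x = -19 to 19: grip it there, across y; round head 44 across, x = 68 to 112; head 18 mm thick.
- spatula: Wooden spatula, about 80 g, lying flat at the start; may be absent (None). Origin on the handle's axis, midway between the two clips when hung, 9 mm above the counter when lying; x runs along the handle to the head. Round handle 18 mm across from x = -67 to 70, flat-sided (18 by 18 mm) from x = -19 to 19: grip it there, across y; slotted rectangular blade 36 wide, x = 66 to 126; head 18 mm thick.
- fork: Wooden fork, about 80 g, lying flat at the start; may be absent (None). Origin on the handle's axis, midway between the two clips when hung, 9 mm above the counter when lying; x runs along the handle to the head. Round handle 18 mm across from x = -67 to 70, flat-sided (18 by 18 mm) from x = -19 to 19: grip it there, across y; three-pronged head 38 wide, x = 66 to 120; head 18 mm thick.
- masher: Wooden masher, about 80 g, lying flat at the start; may be absent (None). Origin on the handle's axis, midway between the two clips when hung, 9 mm above the counter when lying; x runs along the handle to the head. Round handle 18 mm across from x = -67 to 70, flat-sided (18 by 18 mm) from x = -19 to 19: grip it there, across y; short wide block head 44 wide, x = 67 to 97; head 18 mm thick.
- mug: White mug with a handle, 76 mm across, 85 tall, a bystander. Origin at the centre of its underside.
- jar: Amber glass jar with a lid, 64 mm across, 75 tall, a bystander. Origin at the centre of its underside.
- basket: Closed terracotta pot, 70 mm across, 60 tall, a bystander. Origin at the centre of its underside.
Mind the look-alikes: they are no part of the job. What is shaped like the anchor1 but blue or turquoise is not meant. What is shaped like the spoon but yellow is not meant.

How it is judged:
By the outcome, as a careful person would: the job done as asked, in the order asked, and still so for the second after the job is handed in, with the robot touching nothing.
Of spoon, spatula, fork, masher only 2 to 4 are there at a start; the rules pass over those that are not, and their reading is None.
At some moment in a run one of spoon, spatula, fork, masher may be knocked a few centimetres aside while the robot is not near it.
It also fails if it takes over 210 s, if anything falls off the work surface, if the arm or the gripper's body presses on something with over 40 N, if the wrist force passes 120 N, or if a joint passes its speed limit or range.

## Working session

There is one attempt and no reset: what is moved stays moved. The work goes in short steps, Python scripts to look and compute and a tool call to move; the robot and the scene stay as the last step left them, time stands still between calls to the robot, and variables do not carry over. Pictures are saved under pics/ and viewed, at most 14 in all, crops included, and the job is handed in when it is done.

Besides the shell and the picture viewer there is one more tool, called after "Request:" by a JSON object that holds its "api" and its "payload". send_rows: Moves the arm, as the interface text tells. Its arguments: {"type":"object","properties":{"moves":{"type":"array"},"squeeze":{"type":"number"}},"required":["moves"]}

```bash
mkdir -p pics; python3 - <<'E'
from workcell import bot
import cv2,numpy as np
o=bot.get_obs();print({k:np.round(v,3).tolist() for k,v in o.items()})
for c in("top","side"):
    d=bot.camera(c);cv2.imwrite(f"pics/{c}0.png",cv2.resize(d["color"][:,:,::-1],(800,600)))
    print(c,d["camera_matrix"].tolist(),d["R"].round(4).tolist(),d["t"].round(4).tolist())
    for n in "rack slot1 slot2 row1 row2 row3 row4 anchor1 anchor2 spoon spatula fork masher".split():
        print(n,[(np.round(x["pixel"],1).tolist(),round(float(x["p"]),2)) for x in bot.landmark_of(c,n)])
E
```

```text
{'time': 0.0, 'q': [76.374, 5.012, 10.033, 95.098, 0.0, 90.002], 'qd': [-0.08, 0.029, -0.046, 0.061, -0.08, -0.071], 'joint_efforts': [-0.0, -52.039, 46.48, 0.017, 0.0, 0.0], 'ee_pos': [0.13, 0.534, 0.231], 'tcp_rot': [-179.923, -0.0, 166.372], 'wrist_force': [0.231, 0.326, -0.286], 'torque': [-0.013, 0.005, -0.017], 'grasp_force': 0.0, 'opening': 0.085}
top [[380.68087216209625, 0.0, 278.1729393904806], [0.0, 380.68087216209625, 206.65368445028554], [0.0, 0.0, 1.0]] [[-0.0218, -0.9998, -0.0041], [-0.9946, 0.0221, -0.1013], [0.1014, 0.0019, -0.9948]] [-0.0057, 0.4854, 1.0687]
rack [([217.0, 184.6], 0.87)]
slot1 [([161.5, 190.1], 0.68), ([268.9, 184.4], 0.6)]
slot2 [([161.5, 190.1], 0.68), ([268.9, 184.4], 0.6)]
row1 [([244.6, 183.2], 0.94), ([223.8, 184.9], 0.75), ([183.3, 188.5], 0.69), ([200.8, 188.7], 0.58)]
row2 [([244.6, 183.2], 0.94), ([223.8, 184.9], 0.75), ([183.3, 188.5], 0.69), ([200.8, 188.7], 0.58)]
row3 [([244.6, 183.2], 0.94), ([223.8, 184.9], 0.75), ([183.3, 188.5], 0.69), ([200.8, 188.7], 0.58)]
row4 [([244.6, 183.2], 0.94), ([223.8, 184.9], 0.75), ([183.3, 188.5], 0.
[... 1085 characters left out ...]
[267.3, 172.0], 0.95), ([280.4, 191.9], 0.86), ([265.7, 164.0], 0.84), ([253.3, 155.1], 0.73), ([328.5, 245.3], 0.29)]
row4 [([267.3, 172.0], 0.95), ([280.4, 191.9], 0.86), ([265.7, 164.0], 0.84), ([253.3, 155.1], 0.73), ([328.5, 245.3], 0.29)]
anchor1 [([261.5, 313.6], 0.91), ([296.3, 298.9], 0.91), ([251.2, 279.2], 0.88), ([273.6, 347.1], 0.83), ([285.2, 203.7], 0.48)]
anchor2 [([261.5, 313.6], 0.91), ([296.3, 298.9], 0.91), ([251.2, 279.2], 0.88), ([273.6, 347.1], 0.83), ([285.2, 203.7], 0.48)]
spoon [([358.9, 319.6], 0.84), ([199.6, 390.6], 0.71), ([356.7, 287.9], 0.53)]
spatula [([356.2, 285.9], 0.64), ([252.3, 158.0], 0.31)]
fork [([325.2, 247.8], 0.97)]
masher [([338.0, 264.2], 0.78)]
```

View pics/top0.png

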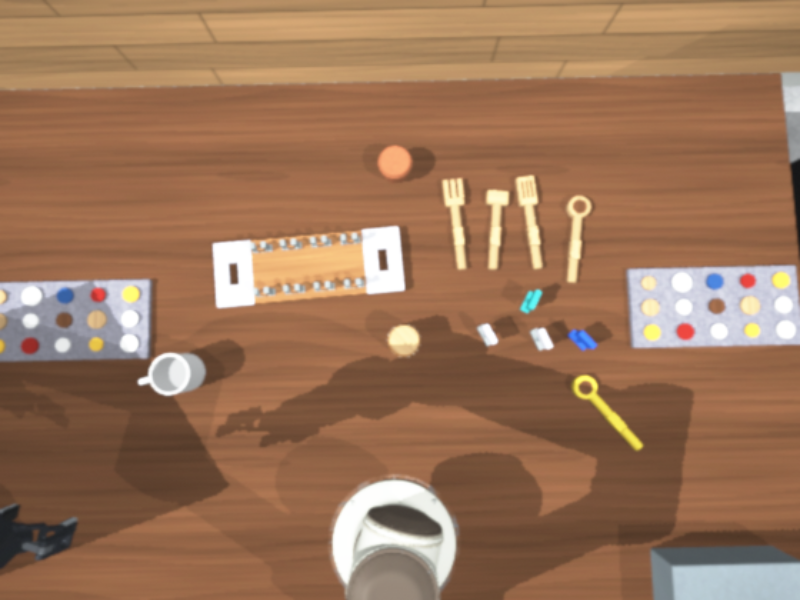

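View pics/side0.png

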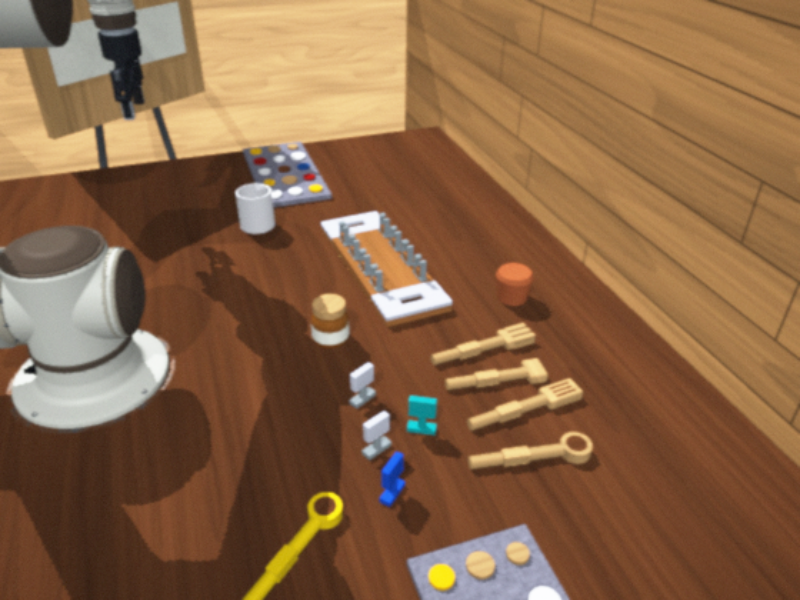

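The scene shows a rack (top view, around 308,267 of 800 px), white anchors at (487,335) and (541,340), turquoise and blue decoys, and four utensils at x≈455–578. The yellow spoon is a look-alike. Next I'll fit poses by silhouette in both views.

```bash
cat > h.py <<'E'
from workcell import bot
import cv2,numpy as np
from scipy.optimize import minimize
S=4
def shot(c): return bot.camera(c)
def proj(d,P):
    c=np.atleast_2d(P)@d["R"].T+d["t"]; u=c@d["camera_matrix"].T
    return u[:,:2]/u[:,2:]
def tri(obs):  # [(d,pix)]
    A=[];b=[]
    for d,p in obs:
        n=np.linalg.inv(d["camera_matrix"])@[p[0],p[1],1]; r=d["R"].T@n; r/=np.linalg.norm(r); o=-d["R"].T@d["t"]
        M=np.eye(3)-np.outer(r,r);A.append(M);b.append(M@o)
    return np.linalg.solve(sum(A),sum(b))
def ray(d,p,z):
    r=d["R"].T@np.linalg.inv(d["camera_matrix"])@[p[0],p[1],1]; o=-d["R"].T@d["t"]
    return o+r*(z-o[2])/r[2]
def box(x0,x1,y0,y1,z0,z1): return np.array([[x,y,z] for x in(x0,x1) for y in(y0,y1) for z in(z0,z1)])/1000.
H={'spoon':(68,112,22),'spatula':(66,126,18),'fork':(66,120,19),'masher':(67,97,22)}
def model(n):
    if n=='rack': return [box(-65,65,-189,189,0,22)]+[box(sx-6,sx+6,y-9.5,y+9.5,22,62) for sx in(-45,45) for y in(-90,-30,30,90)]
    if n=='anchor': return [box(-21,21,-8,8,0,8),box(-6,6,-6,6,8,32),box(-20,20,-6,6,30,62)]
    a,b,w=H[n]
    if n=='spoon':
        t=np.linspace(0,2*np.pi,24); head=np.array([[90+22*np.cos(s),22*np.sin(s),z] for s in t for z in(-9,9)])/1000
    else: head=box(a,b,-w,w,-9,9)
    t=np.linspace(0,2*np.pi,16); hd=np.array([[x,9*np.cos(s),9*np.sin(s)] for s in t for x in(-67,70)])/1000
    return [hd,box(-19,19,-9,9,-9,9),head]
def sil(d,parts,p,z):
    c,s=np.cos(p[2]),np.sin(p[2]);R=np.array([[c,-s,0],[s,c,0],[0,0,1]])
    m=np.zeros((420*S,560*S),np.uint8)
    for P in parts:
        q=(proj(d,P@R.T+[p[0],p[1],z])+.5)*S
        cv2.fillConvexPoly(m,cv2.convexHull((q*16).astype(np.int32)),1,shift=4)
    return m>0
def fit(ds,masks,n,p0,z=0.):
    parts=model(n); M=[cv2.resize(m.astype(np.float32),None,fx=S,fy=S,interpolation=cv2.INTER_LINEAR)>.5 for m in masks]
    def cost(v):
        p=[p0[0]+v[0]*.01,p0[1]+v[1]*.01,p0[2]+v[2]*.1];k=0
        for d,m in zip(ds,M):
            s=sil(d,parts,p,z); k+=1-(s&m).sum()/max(1,(s|m).sum())
        return k/len(ds)
    best=min((minimize(cost,x0,method='Nelder-Mead',options=dict(initial_simplex=np.array(x0)+np.array([[0,0,0],[1,0,0],[0,1,0],[0,0,2.]]),maxfev=150)) for x0 in([0,0,0],[0,0,-2])),key=lambda r:r.fun)
    v=best.x
    return np.array([p0[0]+v[0]*.01,p0[1]+v[1]*.01,p0[2]+v[2]*.1]),best.fun
E
cat > m.py <<'E'
from h import *
T,D=shot("top"),shot("side"); ds=[T,D]
def pick(c,n,pix):
    best=None
    for r in bot.trace(c,n):
        e=r["extent"];q=np.hypot((e[0]+e[2])/2-pix[0],(e[1]+e[3])/2-pix[1])
        if best is None or q<best[0]: best=(q,r["region"])
    return best
jobs=[('rack','rack',(216,187),(266,190),0,-90)]+[('anchor','anchor1',(341,234),(253,270),0,-90),('anchor','anchor1',(379,238),(263,305),0,-90)]
jobs+=[('fork','fork',(319,157),(338,242),.009,0),('masher','masher',(347,160),(347,264),.009,0),('spatula','spatula',(371,156),(367,284),.009,0),('spoon','spoon',(403,167),(372,316),.009,0)]
for n,q,a,b,z,yaw in jobs:
    A,B=pick('top',q,a),pick('side',q,b)
    if not A or not B: print(n,'missing',A is None,B is None);continue
    c=[np.argwhere(m[1]).mean(0)[::-1] for m in(A,B)]; X=tri([(T,c[0]),(D,c[1])])
    y0=np.radians(0 if n not in('anchor',) else 30)
    p0=[X[0]-(.03 if n in H else 0),X[1],y0]
    print(n,'dist',round(A[0],1),round(B[0],1),'centroid',X.round(3),end=' ')
    for dd,mm in((ds,[A[1],B[1]]),([T],[A[1]]),([D],[B[1]])):
        p,f=fit(dd,mm,n,p0,z); print(p[:2].round(4),np.degrees(p[2]).round(1),round(f,2),end=' | ')
    print()
E
python3 m.py
```

```text
rack dist 1.0 2.9 centroid [ 0.555  0.168 -0.008] [0.548  0.1642] 3.8 0.05 | [0.5493 0.1641] 4.0 0.05 | [0.5467 0.164 ] 3.9 0.03 | 
anchor dist 38.4 1.4 centroid [ 0.424 -0.261  0.091] [ 0.4691 -0.2828] -32.0 0.58 | [ 0.4684 -0.2825] -32.1 0.17 | [ 0.4012 -0.1948] 29.2 0.08 | 
anchor dist 1.8 2.1 centroid [ 0.391 -0.3    0.026] [ 0.391  -0.3004] 34.4 0.21 | [ 0.394  -0.2987] 31.5 0.24 | [ 0.3901 -0.3007] 35.3 0.15 | 
fork dist 1.8 1.3 centroid [ 0.647 -0.14   0.007] [ 0.6052 -0.1446] 4.9 0.1 | [ 0.606  -0.1442] 5.1 0.1 | [ 0.6045 -0.1451] 4.6 0.09 | 
masher dist 2.0 1.9 centroid [ 0.627 -0.222  0.008] [ 0.6025 -0.2197] -6.1 0.12 | [ 0.6033 -0.2191] -6.2 0.14 | [ 0.6011 -0.2199] -5.9 0.09 | 
spatula dist 3.4 50.6 centroid [ 0.601 -0.259  0.117] [ 0.6039 -0.2975] 5.9 0.55 | [ 0.6039 -0.2975] 5.9 0.11 | [ 0.5708 -0.2586] 0.0 1.0 | 
spoon dist 2.0 1.4 centroid [ 0.607 -0.386  0.007] [ 0.5717 -0.3813] -8.3 0.12 | [ 0.5743 -0.381 ] -8.5 0.13 | [ 0.5707 -0.3824] -8.1 0.09 |
```

Request:
{"api": "send_rows", "payload": {"moves": [1,-1,0,0,0,0,0,1,-1,0,0,0,0,0,1,-1,0,0,0,0,0,1,-1,0,0,0,0,0,1,-1,0,0,0,0,0,1,-1,0,0,0,0,0,1,-1,0,0,0,0,0,1,-1,0,0,0,0,0], "squeeze": 40}}

```text
time: 3.2
ee_pos: [0.3303, 0.3336, 0.2314]
tcp_rot: [180.0, 0.0, 166.4]
wrist_force: [-0.4, 0.7, -0.4]
opening: 0.0426
grasp_force: 0.0
```

Request:
{"api": "send_rows", "payload": {"moves": [0.35,-1,0,0,0,1,0,0.35,-1,0,0,0,1,0,0.35,-1,0,0,0,1,0,0.35,-1,0,0,0,1,0,0.35,-1,0,0,0,1,0,0.35,-1,0,0,0,0,0,0.35,-1,0,0,0,0,0,0.35,-1,0,0,0,0,0]}}

```text
time: 4.2
ee_pos: [0.3998, 0.1337, 0.2314]
tcp_rot: [-180.0, 0.0, -150.7]
wrist_force: [-0.3, -0.3, 0.3]
opening: 0.043
grasp_force: 0.0
```

Request:
{"api": "send_rows", "payload": {"moves": [0,-1,0,0,0,0,0,0,-1,0,0,0,0,0,0,-1,0,0,0,0,0,0,-1,0,0,0,0,0,0,-1,0,0,0,0,0,0,-1,0,0,0,0,0,0,-1,0,0,0,0,0,0,-1,0,0,0,0,0]}}

```text
time: 5.2
ee_pos: [0.3995, -0.0663, 0.2314]
tcp_rot: [-180.0, 0.0, -150.7]
wrist_force: [-0.8, -0.1, 0.4]
opening: 0.0424
grasp_force: 0.0
```

Request:
{"api": "send_rows", "payload": {"moves": [0,-1,-1,0,0,0,0,0,-1,-1,0,0,0,0,0,-1,-1,0,0,0,0,0,-1,-1,0,0,0,0,0,-1,0,0,0,0,0,0,0,0,0,0,0,0]}}

```text
time: 5.95
ee_pos: [0.3993, -0.1914, 0.131]
tcp_rot: [180.0, -0.0, -150.8]
wrist_force: [0.2, -0.4, -0.4]
opening: 0.0428
grasp_force: 0.0
```

```bash
python3 - <<'E'
from h import *
T=shot("top");D=shot("side")
for a,b in(((337.8,235.4),(251.2,279.2)),((374,238.9),(261.5,313.6))): print(tri([(T,a),(D,b)]).round(4),ray(T,a,0).round(4),ray(D,b,0).round(4))
print(bot.get_obs()['q'].round(1))
cv2.imwrite("pics/s1.png",cv2.resize(D["color"][180:390,180:460,::-1],(800,600)))
E
```

```text
[ 0.399  -0.1886 -0.0048] [ 0.3997 -0.1881  0.    ] [ 0.3969 -0.1934 -0.    ]
[ 0.3882 -0.2942 -0.0043] [ 0.3872 -0.2929  0.    ] [ 0.3881 -0.2982  0.    ]
[-25.5 -10.6 -15.9  84.7   0.  -54.8]
```

View pics/s1.png

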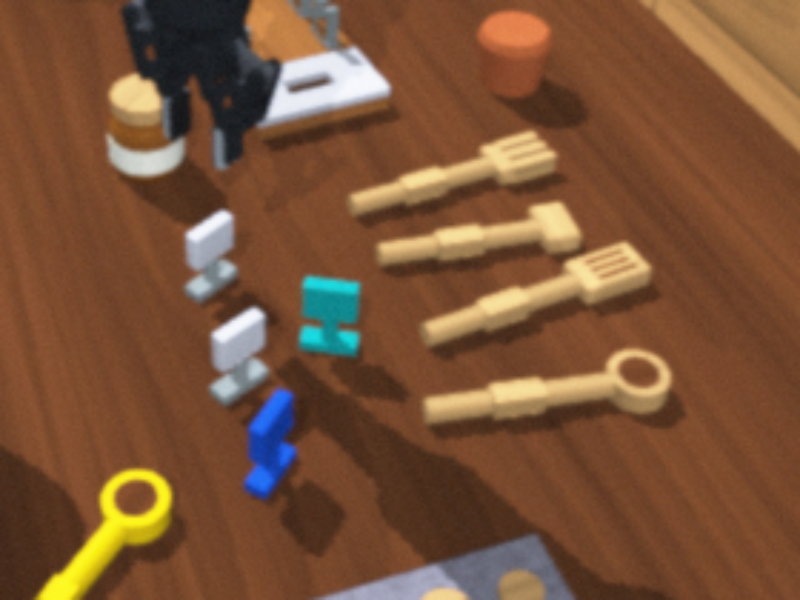

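The crop shows the gripper above the near white anchor at about (210,250), clear of the turquoise one at (330,315). I'll descend and grip.

Request:
{"api": "send_rows", "payload": {"moves": [0.06,-0.12,-1,0,0,0,0,0,0,-1,0,0,0,0,0,0,-1,0,0,0,0,0,0,-1,0,0,0,0,0,0,0,0,0,0,1,0,0,0,0,0,0,1,0,0,0,0,0,0,1,0,0,0,0,0,0,1]}}

```text
time: 7.05
ee_pos: [0.4014, -0.1936, 0.032]
tcp_rot: [-179.9, 0.0, -150.6]
wrist_force: [1.0, -0.9, 3.7]
opening: 0.0114
grasp_force: 43.7
```

Request:
{"api": "send_rows", "payload": {"moves": [0,0,0,0,0,0,1,0,0,0,0,0,0,1], "squeeze": 60}}

```text
time: 7.3
ee_pos: [0.4014, -0.1937, 0.032]
tcp_rot: [-180.0, 0.0, -150.7]
wrist_force: [-0.7, 1.1, 6.2]
opening: 0.0108
grasp_force: 60.6
```

Request:
{"api": "send_rows", "payload": {"moves": [0,0,1,0,0,0,1,0,0,1,0,0,0,1,0,0,1,0,0,0,1,0,0,1,0,0,0,1,0.7,0.92,0,0,0,-0.99,1,0.7,0.92,0,0,0,-0.98,1,0.7,0.92,0,0,0,-0.98,1,0.7,0.92,0,0,0,0,1]}}

```text
time: 8.3
ee_pos: [0.4715, -0.1007, 0.131]
tcp_rot: [180.0, -0.0, -176.1]
wrist_force: [0.1, -0.0, -1.5]
opening: 0.0111
grasp_force: 59.5
```

Request:
{"api": "send_rows", "payload": {"moves": [0.7,0.92,0,0,0,0,1,0.7,0.92,0,0,0,0,1,0.7,0.92,0,0,0,0,1,0.7,0.92,0,0,0,0,1,0.68,0.88,0,0,0,0,1,0,0,-1,0,0,0,1,0,0,-1,0,0,0,1,0,0,0,0,0,0,1]}}

```text
time: 9.3
ee_pos: [0.5567, 0.0125, 0.0791]
tcp_rot: [180.0, -0.2, -176.0]
wrist_force: [-0.0, -0.4, -1.3]
opening: 0.0114
grasp_force: 59.6
```

```bash
python3 - <<'E'
from h import *
T=shot("top");D=shot("side")
o=bot.get_obs();print(o['ee_pos'].round(4),o['tcp_rot'].round(1))
a=cv2.resize(T["color"][140:230,210:330,::-1],(480,360),interpolation=3);b=cv2.resize(D["color"][110:250,220:380,::-1],(411,360),interpolation=3)
cv2.imwrite("pics/a1.png",cv2.resize(np.hstack([a,b]),(800,323)))
E
```

```text
[0.5581 0.0125 0.0818] [-180.   -0. -176.]
```

View pics/a1.png

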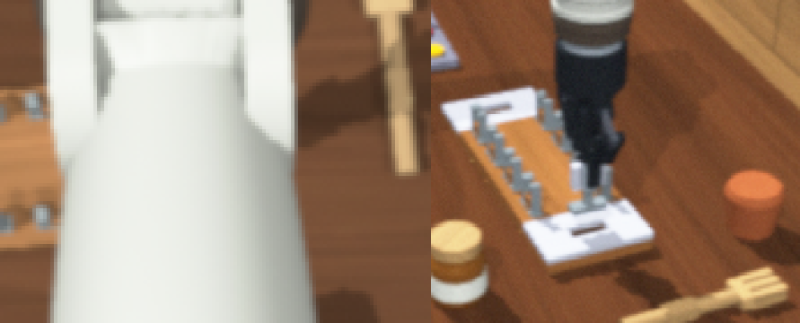

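Request:
{"api": "send_rows", "payload": {"moves": [0,0,-0.6,0,0,0,1,0,0,-0.4,0,0,0,1,0,0,-0.2,0,0,0,1,0,0,-0.1,0,0,0,1,0,0,0,0,0,0,1]}}

```text
time: 10.02
ee_pos: [0.5581, 0.0125, 0.0488]
tcp_rot: [-180.0, 0.0, -176.0]
wrist_force: [0.2, -0.7, -0.8]
opening: 0.0113
grasp_force: 59.6
```

Request:
{"api": "send_rows", "payload": {"moves": [0,0,-0.3,0,0,0,1,0,0,-0.3,0,0,0,1,0,0,0,0,0,-1,1,0,0,0,0,0,-1,1,0,0,0,0,0,-1,1,0,0,0,0,0,-1,1,0,0,0,0,0,0,1]}}

```text
time: 10.9
ee_pos: [0.5579, 0.0125, 0.0333]
tcp_rot: [-180.0, -0.0, 149.7]
wrist_force: [-0.4, -0.1, -0.9]
opening: 0.0112
grasp_force: 59.5
```

Request:
{"api": "send_rows", "payload": {"moves": [0,0,0,0,0,-1,1,0,0,0,0,0,-1,1,0,0,0,0,0,-1,1,0,0,0,0,0,-1,1,0,0,0,0,0,-1,1,0,0,0,0,0,-1,1,0,0,0,0,0,-0.47,1,0,0,0,0,0,0,1]}}

```text
time: 11.9
ee_pos: [0.558, 0.0125, 0.0336]
tcp_rot: [-180.0, -0.0, 94.2]
wrist_force: [0.4, 0.6, -1.7]
opening: 0.0108
grasp_force: 59.5
```

Request:
{"api": "send_rows", "payload": {"moves": [0,0,-0.05,0,0,0,1,0,0,0,0,0,0,0,0,0,0,0,0,0,0,0,0,0,0,0,0,0,0,0,0.5,0,0,0,0,0,0,1,0,0,0,0,0,0,1,0,0,0,0,0,0,1,0,0,0,0]}}

```text
time: 12.9
ee_pos: [0.5582, 0.0125, 0.1219]
tcp_rot: [179.9, 0.0, 94.0]
wrist_force: [1.4, 0.7, 0.1]
opening: 0.043
grasp_force: 0.0
```

Request:
{"api": "send_rows", "payload": {"moves": [0,0,0.4,0,0,0,0,-0.48,-0.89,0,0,0,1,0,-0.48,-0.89,0,0,0,1,0,-0.48,-0.89,0,0,0,1,0,-0.48,-0.89,0,0,0,1,0,-0.48,-0.89,0,0,0,1,0,-0.48,-0.89,0,0,0,1,0,-0.48,-0.89,0,0,0,1,0]}}

```text
time: 13.9
ee_pos: [0.4734, -0.1439, 0.1298]
tcp_rot: [-180.0, -0.0, 154.5]
wrist_force: [-0.5, -0.7, -0.4]
opening: 0.0423
grasp_force: 0.0
```

Request:
{"api": "send_rows", "payload": {"moves": [-0.48,-0.89,0,0,0,1,0,-0.48,-0.89,0,0,0,1,0,-0.48,-0.89,0,0,0,1,0,-0.48,-0.89,0,0,0,1,0,-0.48,-0.89,0,0,0,1,0,-0.48,-0.89,0,0,0,1,0,-0.48,-0.89,0,0,0,1,0,0,0,0,0,0,0,0]}}

```text
time: 14.9
ee_pos: [0.3893, -0.2998, 0.1298]
tcp_rot: [180.0, -0.0, -145.8]
wrist_force: [0.3, 0.4, 0.2]
opening: 0.0429
grasp_force: 0.0
```

```bash
python3 - <<'E'
from h import *
T=shot("top");D=shot("side")
o=bot.get_obs();print(o['ee_pos'].round(4),o['tcp_rot'].round(1))
a=cv2.resize(T["color"][120:210,130:310,::-1],(800,400),interpolation=3);b=cv2.resize(D["color"][100:340,180:420,::-1],(600,600),interpolation=3)
cv2.imwrite("pics/a2.png",np.hstack([cv2.resize(a,(400,200)),cv2.resize(b,(400,400))[0:200]]) if 0 else b)
E
```

```text
[ 0.39   -0.2987  0.1299] [ 180.     0.  -145.9]
```

View pics/a2.png

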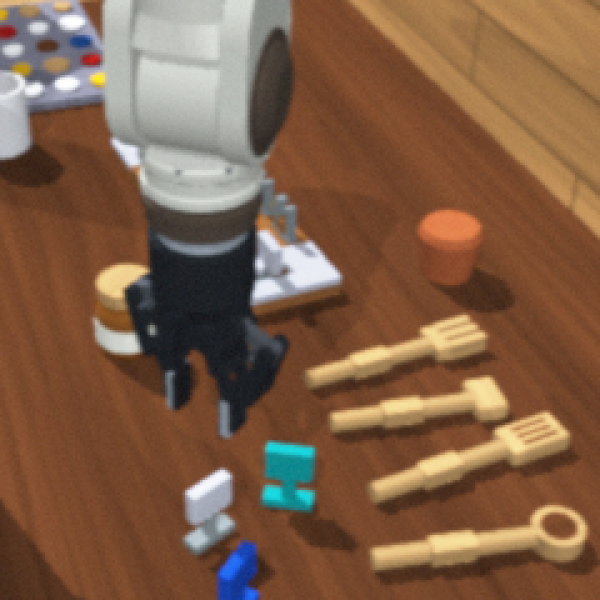

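The white anchor at (210,505) is under the gripper, and anchor 1 stands turned in its slot at (268,255). I'll take anchor 2.

Request:
{"api": "send_rows", "payload": {"moves": [0.04,-0.07,-1,0,0,0,0,0,0,-1,0,0,0,0,0,0,-1,0,0,0,0,0,0,-0.92,0,0,0,0,0,0,0,0,0,0,1,0,0,0,0,0,0,1,0,0,0,0,0,0,1,0,0,0,0,0,0,1]}}

```text
time: 16.0
ee_pos: [0.3914, -0.3009, 0.0327]
tcp_rot: [-179.9, 0.0, -145.7]
wrist_force: [0.7, 0.5, 0.9]
opening: 0.0109
grasp_force: 60.1
```

Request:
{"api": "send_rows", "payload": {"moves": [0,0,0,0,0,0,1,0,0,0,0,0,0,1]}}

```text
time: 16.25
ee_pos: [0.3914, -0.3009, 0.0327]
tcp_rot: [-179.9, 0.0, -145.7]
wrist_force: [-0.1, 1.4, 4.8]
opening: 0.011
grasp_force: 60.7
```

Request:
{"api": "send_rows", "payload": {"moves": [0,0,1,0,0,0,1,0,0,1,0,0,0,1,0,0,1,0,0,0,1,0,0,1,0,0,0,1,0.25,1,0,0,0,-0.88,1,0.25,1,0,0,0,-0.88,1,0.25,1,0,0,0,-0.88,1,0.25,1,0,0,0,-0.88,1]}}

```text
time: 17.25
ee_pos: [0.416, -0.2, 0.1317]
tcp_rot: [180.0, -0.0, -176.2]
wrist_force: [0.6, 0.0, -0.1]
opening: 0.011
grasp_force: 59.6
```

Request:
{"api": "send_rows", "payload": {"moves": [0.25,1,0,0,0,0,1,0.25,1,0,0,0,0,1,0.25,1,0,0,0,0,1,0.25,1,0,0,0,0,1,0.25,1,0,0,0,0,1,0.25,1,0,0,0,0,1,0.25,1,0,0,0,0,1,0.25,1,0,0,0,0,1]}}

```text
time: 18.25
ee_pos: [0.466, 0.0, 0.1317]
tcp_rot: [-180.0, -0.0, -175.9]
wrist_force: [0.4, 0.1, -0.9]
opening: 0.0108
grasp_force: 59.6
```

Request:
{"api": "send_rows", "payload": {"moves": [0.25,1,0,0,0,0,1,0.25,1,0,0,0,0,1,0.25,1,0,0,0,0,1,0.25,1,0,0,0,0,1,0.25,1,0,0,0,0,1,0.25,1,0,0,0,0,1,0.25,1,0,0,0,0,1,0.25,1,0,0,0,0,1]}}

```text
time: 19.25
ee_pos: [0.5161, 0.2, 0.1315]
tcp_rot: [-180.0, -0.0, -175.9]
wrist_force: [-0.2, -0.3, -1.5]
opening: 0.0108
grasp_force: 59.6
```

Request:
{"api": "send_rows", "payload": {"moves": [0.2,1,0,0,0,0,1,0.2,1,0,0,0,0,1,0.2,1,0,0,0,0,1,0.2,1,0,0,0,0,1,0.05,0.66,0,0,0,0,1,0,0,0,0,0,0,1,0,0,0,0,0,0,1]}}

```text
time: 20.12
ee_pos: [0.5372, 0.3152, 0.132]
tcp_rot: [-180.0, -0.0, -175.9]
wrist_force: [0.7, 0.8, -0.4]
opening: 0.0109
grasp_force: 59.7
```

Request:
{"api": "send_rows", "payload": {"moves": [0.02,0.015,-1,0,0,0,1,0,0,-1,0,0,0,1,0,0,-0.6,0,0,0,1,0,0,-0.4,0,0,0,1,0,0,-0.2,0,0,0,1,0,0,-0.1,0,0,0,1,0,0,0,0,0,0,1]}}

```text
time: 21.0
ee_pos: [0.538, 0.3163, 0.05]
tcp_rot: [180.0, 0.0, -175.9]
wrist_force: [-0.6, 0.3, -2.0]
opening: 0.0113
grasp_force: 59.7
```

Request:
{"api": "send_rows", "payload": {"moves": [0,0,-0.32,0,0,0,1,0,0,-0.32,0,0,0,1,0,0,0,0,0,1,1,0,0,0,0,0,1,1,0,0,0,0,0,1,1,0,0,0,0,0,1,1,0,0,0,0,0,0,1]}}

```text
time: 21.88
ee_pos: [0.5376, 0.316, 0.033]
tcp_rot: [180.0, -0.0, -141.6]
wrist_force: [-0.1, 0.4, -0.7]
opening: 0.0112
grasp_force: 59.6
```

Request:
{"api": "send_rows", "payload": {"moves": [0,0,0,0,0,1,1,0,0,0,0,0,1,1,0,0,0,0,0,1,1,0,0,0,0,0,1,1,0,0,0,0,0,1,1,0,0,0,0,0,1,1,0,0,0,0,0,0.47,1,0,0,0,0,0,0,1]}}

```text
time: 22.88
ee_pos: [0.5377, 0.3161, 0.0332]
tcp_rot: [180.0, -0.0, -86.1]
wrist_force: [-0.2, -0.6, -0.8]
opening: 0.011
grasp_force: 59.6
```

Request:
{"api": "send_rows", "payload": {"moves": [0,0,-0.05,0,0,0,1,0,0,0,0,0,0,0,0,0,0,0,0,0,0,0,0,0,0,0,0,0,0,0,0.5,0,0,0,0,0,0,1,0,0,0,0,0,0,1,0,0,0,0,0,0,1,0,0,0,0]}}

```text
time: 23.88
ee_pos: [0.5379, 0.3162, 0.1217]
tcp_rot: [-180.0, 0.0, -85.9]
wrist_force: [0.7, -0.4, 0.3]
opening: 0.0425
grasp_force: 0.0
```

Request:
{"api": "send_rows", "payload": {"moves": [0.14,-0.97,1,0,0,-1,0,0.14,-0.97,1,0,0,-1,0,0.14,-0.97,0,0,0,-1,0,0.14,-0.97,0,0,0,-1,0,0.14,-0.97,0,0,0,-1,0,0.14,-0.97,0,0,0,-1,0,0.14,-0.97,0,0,0,-1,0,0.14,-0.97,0,0,0,-1,0]}}

```text
time: 24.88
ee_pos: [0.566, 0.1214, 0.1709]
tcp_rot: [-180.0, 0.1, -155.0]
wrist_force: [0.3, -0.3, -0.3]
opening: 0.0426
grasp_force: 0.0
```

Request:
{"api": "send_rows", "payload": {"moves": [0.14,-0.97,0,0,0,-1,0,0.14,-0.97,0,0,0,-1,0,0.14,-0.97,0,0,0,-0.4,0,0.14,-0.97,0,0,0,0,0,0.14,-0.97,0,0,0,0,0,0.14,-0.97,0,0,0,0,0,0.14,-0.97,0,0,0,0,0,0.14,-0.97,0,0,0,0,0]}}

```text
time: 25.88
ee_pos: [0.594, -0.0727, 0.1709]
tcp_rot: [-180.0, 0.1, -175.3]
wrist_force: [0.4, 0.8, 0.8]
opening: 0.0427
grasp_force: 0.0
```

```bash
cat > u.py <<'E'
from h import *
import sys
T=shot("top");D=shot("side");ds=dict(top=T,side=D)
o=bot.get_obs();print(o['ee_pos'].round(4),o['tcp_rot'].round(1))
E0=dict(fork=(.605,-.1446),masher=(.6025,-.2197),spatula=(.604,-.2975),spoon=(.572,-.3815))
for n in sys.argv[1].split(','):
    for c in ds:
        for r in bot.trace(c,n):
            if r["p"]<.3: continue
            cen=np.argwhere(r["region"]).mean(0)[::-1]; X=ray(ds[c],cen,.009)
            if np.hypot(X[0]-.03-E0[n][0],X[1]-E0[n][1])>.07 : continue
            p,f=fit([ds[c]],[r["region"]],n,[X[0]-.03,X[1],0],.009); print(n,c,round(r["p"],2),p[:2].round(4),np.degrees(p[2]).round(1),round(f,2))
a=cv2.resize(T["color"][130:230,130:330,::-1],(800,400),interpolation=3);cv2.imwrite(f"pics/{sys.argv[2]}.png",cv2.resize(np.vstack([a,np.zeros((0,800,3),np.uint8)]),(800,400)))
b=cv2.resize(D["color"][100:340,180:500,::-1],(800,600),interpolation=3);cv2.imwrite(f"pics/{sys.argv[2]}s.png",b)
E
python3 u.py fork,masher,spatula,spoon b1
```

```text
[ 0.594  -0.0737  0.1706] [-180.     0.  -175.5]
fork side 0.72 [ 0.6041 -0.1438] 4.9 0.08
masher top 0.61 [ 0.604 -0.22 ] -5.6 0.49
masher side 0.56 [ 0.5999 -0.2197] -5.0 0.15
spatula top 0.58 [ 0.6037 -0.2981] 5.9 0.14
spatula side 0.85 [ 0.6011 -0.2986] 6.1 0.09
spoon top 0.88 [ 0.5741 -0.3813] -8.4 0.07
spoon side 0.89 [ 0.5704 -0.3823] -8.4 0.08
```

View pics/b1s.png

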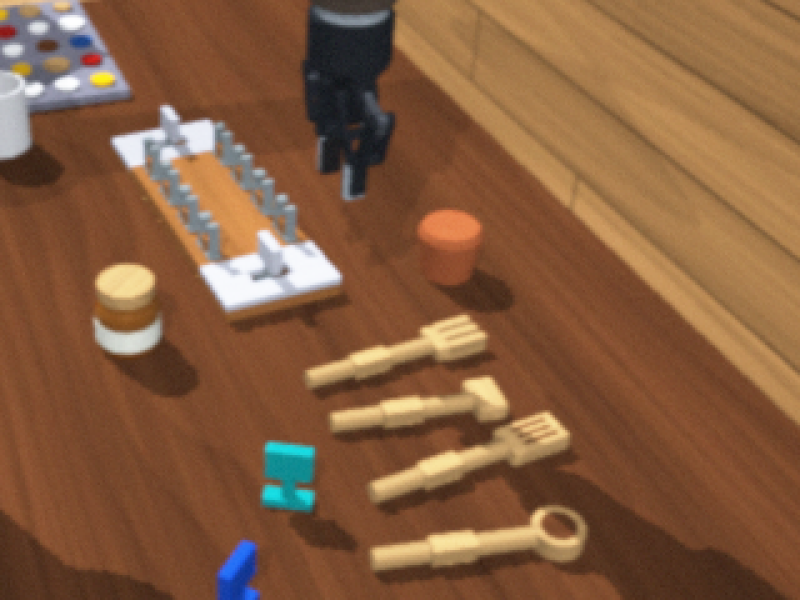

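Both anchors' wings now lie across the slots, at (170,125) and (268,255), so the rack is locked. The utensils haven't moved. Next is the fork.

Request:
{"api": "send_rows", "payload": {"moves": [0.15,-0.95,-0.5,0,0,0,0,0.15,-0.95,-0.5,0,0,0,0,0.14,-0.93,-0.5,0,0,0,0,0,0,-1,0,0,0,0,0,0,-1,0,0,0,0,0,0,-1,0,0,0,0,0,0,-1,0,0,0,0,0,0,-0.7,0,0,0,0], "squeeze": 80}}

```text
time: 27.38
ee_pos: [0.6042, -0.1433, 0.013]
tcp_rot: [180.0, -0.1, -175.4]
wrist_force: [0.8, -0.6, -0.4]
opening: 0.0425
grasp_force: 0.0
```

Request:
{"api": "send_rows", "payload": {"moves": [0,0,-0.3,0,0,0,0,0,0,-0.12,0,0,0,0,0,0,0,0,0,0,1,0,0,0,0,0,0,1,0,0,0,0,0,0,1,0,0,0,0,0,0,1]}}

```text
time: 28.12
ee_pos: [0.6055, -0.1428, 0.0055]
tcp_rot: [-180.0, 0.1, -175.3]
wrist_force: [0.6, -1.0, 6.2]
opening: 0.0157
grasp_force: 80.7
```

Request:
{"api": "send_rows", "payload": {"moves": [0,0,0.5,0,0,0,1,0,0,1,0,0,0,1,0,0,1,0,0,0,1,0,0,1,0,0,0,1,-0.23,0.96,1,0,0,-0.09,1,-0.23,0.96,0.5,0,0,0,1,-0.23,0.96,0,0,0,0,1,-0.23,0.96,0,0,0,0,1]}}

```text
time: 29.12
ee_pos: [0.5812, -0.0451, 0.1293]
tcp_rot: [180.0, -0.0, -176.0]
wrist_force: [0.0, -0.9, -1.4]
opening: 0.0158
grasp_force: 79.8
```

Request:
{"api": "send_rows", "payload": {"moves": [-0.23,0.96,0,0,0,0,1,-0.23,0.96,0,0,0,0,1,-0.23,0.96,0,0,0,0,1,-0.23,0.96,0,0,0,0,1,-0.22,1,0,0,0,0,1,0,0,-1,0,0,0,1,0,0,-0.7,0,0,0,1,0,0,0,0,0,0,1]}}

```text
time: 30.12
ee_pos: [0.5521, 0.0744, 0.0851]
tcp_rot: [-180.0, -0.2, -176.1]
wrist_force: [-0.5, -0.8, -0.8]
opening: 0.0158
grasp_force: 79.9
```

```bash
python3 - <<'E'
from h import *
D=shot("side")
o=bot.get_obs();print(o['ee_pos'].round(4),o['tcp_rot'].round(1),o['opening'],o['wrist_force'].round(1))
cv2.imwrite("pics/c1.png",cv2.resize(D["color"][110:230,220:380,::-1],(800,600),interpolation=3))
E
```

```text
[0.5528 0.0743 0.0863] [-1.800e+02 -1.000e-01 -1.761e+02] 0.01602036986373797 [-0.1 -0.6 -1.1]
```

View pics/c1.png

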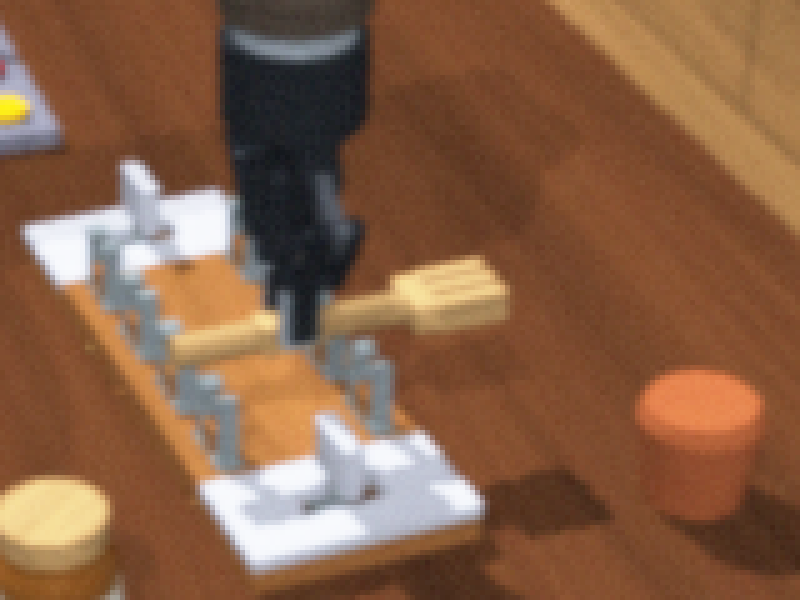

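The fork is held level above row 1 (handle at about (270,330)). Pressing down.

Request:
{"api": "send_rows", "payload": {"moves": [0.02,0,-0.7,0,0,0,1,0,0,-0.16,0,0,0,1,0,0,-0.12,0,0,0,1,0,0,-0.12,0,0,0,1,0,0,0,0,0,0,1]}}

```text
time: 30.8
ee_pos: [0.5547, 0.0739, 0.0609]
tcp_rot: [-180.0, 0.2, -176.1]
wrist_force: [-0.8, -2.5, 9.6]
opening: 0.0159
grasp_force: 81.1
```

Request:
{"api": "send_rows", "payload": {"moves": [0,0,-0.12,0,0,0,1,0,0,-0.12,0,0,0,1,0,0,0,0,0,0,1]}}

```text
time: 31.18
ee_pos: [0.5554, 0.074, 0.0553]
tcp_rot: [-180.0, 0.2, -176.1]
wrist_force: [1.3, -2.8, 8.2]
opening: 0.0157
grasp_force: 81.1
```

Request:
{"api": "send_rows", "payload": {"moves": [0,0,-0.12,0,0,0,1,0,0,-0.12,0,0,0,1,0,0,-0.04,0,0,0,1,0,0,0,0,0,0,1]}}

```text
time: 31.68
ee_pos: [0.5539, 0.074, 0.0463]
tcp_rot: [-180.0, 0.0, -176.1]
wrist_force: [1.1, -5.3, 1.6]
opening: 0.0156
grasp_force: 80.1
```

Request:
{"api": "send_rows", "payload": {"moves": [0,0,0,0,0,0,0,0,0,0,0,0,0,0,0,0,0,0,0,0,0,0,0,0.5,0,0,0,0,0,0,1,0,0,0,0,0,0,1,0,0,0,0,0,0,1,0,0,0,0]}}

```text
time: 32.55
ee_pos: [0.5539, 0.0745, 0.1356]
tcp_rot: [180.0, 0.0, -176.1]
wrist_force: [-0.3, -0.2, 0.5]
opening: 0.0425
grasp_force: 0.0
```

Request:
{"api": "send_rows", "payload": {"moves": [0.16,-0.98,0,0,0,-0.58,0,0.16,-0.98,0,0,0,-0.58,0,0.16,-0.98,0,0,0,0,0,0.16,-0.98,0,0,0,0,0,0.16,-0.98,0,0,0,0,0,0.16,-0.98,0,0,0,0,0,0.16,-0.98,0,0,0,0,0,0.16,-0.98,0,0,0,0,0]}}

```text
time: 33.55
ee_pos: [0.586, -0.1224, 0.1348]
tcp_rot: [180.0, 0.1, 173.9]
wrist_force: [-0.3, 0.0, -0.8]
opening: 0.0424
grasp_force: 0.0
```

Request:
{"api": "send_rows", "payload": {"moves": [0.16,-0.98,0,0,0,0,0,0.16,-0.98,0,0,0,0,0,0.16,-0.98,0,0,0,0,0,0.16,-0.98,0,0,0,0,0,0,0,0,0,0,0,0]}}

```text
time: 34.17
ee_pos: [0.6019, -0.2216, 0.1334]
tcp_rot: [-180.0, -0.0, 173.8]
wrist_force: [-0.8, -0.1, 0.2]
opening: 0.0427
grasp_force: 0.0
```

```bash
python3 u.py masher,spatula,spoon d1
```

```text
[ 0.6017 -0.2199  0.1336] [180.   -0.  173.9]
masher top 0.58 [ 0.6091 -0.2171] -7.3 0.69
masher side 0.9 [ 0.6014 -0.2199] -5.3 0.12
spatula side 0.89 [ 0.6005 -0.2991] 5.9 0.09
spoon side 0.72 [ 0.5709 -0.3826] -8.1 0.07
```

View pics/d1s.png

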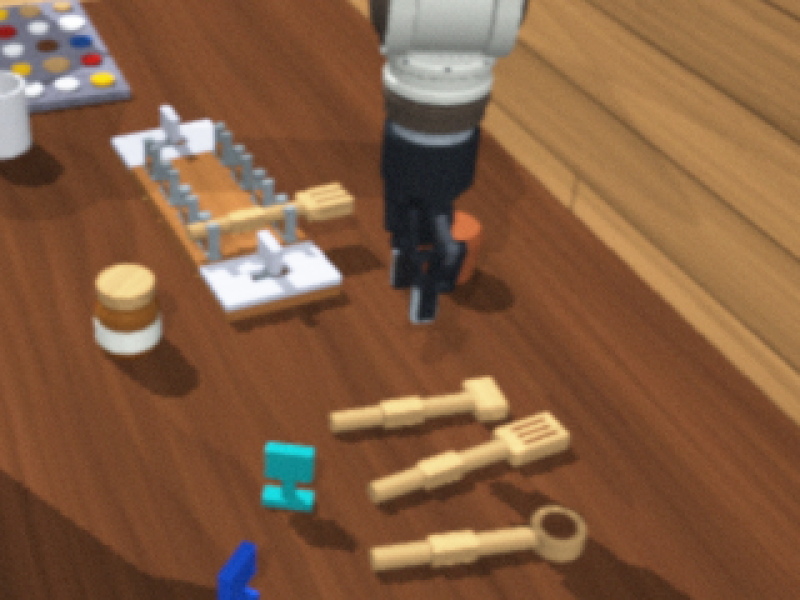

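The fork sits in row 1 (about (240,215)) and the others are unmoved. Now the masher, which goes to row 2.

Request:
{"api": "send_rows", "payload": {"moves": [0.03,0,-1,0,0,0,0,0,0,-1,0,0,0,0,0,0,-1,0,0,0,0,0,0,-1,0,0,0,0,0,0,-0.7,0,0,0,0,0,0,-0.42,0,0,0,0,0,0,0,0,0,0,1,0,0,0,0,0,0,1]}}

```text
time: 35.58
ee_pos: [0.603, -0.2197, 0.0069]
tcp_rot: [-180.0, 0.1, 173.9]
wrist_force: [0.5, -0.8, -0.1]
opening: 0.0154
grasp_force: 79.8
```

Request:
{"api": "send_rows", "payload": {"moves": [0,0,0,0,0,0,1,0,0,0,0,0,0,1,0,0,0,0,0,0,1]}}

```text
time: 35.95
ee_pos: [0.603, -0.2198, 0.0065]
tcp_rot: [-180.0, 0.1, 173.9]
wrist_force: [-1.0, 0.2, 4.8]
opening: 0.0155
grasp_force: 80.6
```

Request:
{"api": "send_rows", "payload": {"moves": [0,0,0.5,0,0,0,1,0,0,1,0,0,0,1,0,0,1,0,0,0,1,0,0,1,0,0,0,1,-0.14,0.94,1,0,0,0.58,1,-0.14,0.94,0.5,0,0,0.58,1,-0.14,0.94,0,0,0,0,1,-0.14,0.94,0,0,0,0,1]}}

```text
time: 36.95
ee_pos: [0.5881, -0.1243, 0.1302]
tcp_rot: [180.0, -0.0, -176.2]
wrist_force: [-0.5, 1.1, -0.9]
opening: 0.0154
grasp_force: 80.0
```

Request:
{"api": "send_rows", "payload": {"moves": [-0.14,0.94,0,0,0,0,1,-0.14,0.94,0,0,0,0,1,-0.14,0.94,0,0,0,0,1,-0.14,0.94,0,0,0,0,1,-0.14,0.94,0,0,0,0,1,-0.14,0.94,0,0,0,0,1,-0.14,0.94,0,0,0,0,1,-0.14,0.94,0,0,0,0,1]}}

```text
time: 37.95
ee_pos: [0.5598, 0.0639, 0.1302]
tcp_rot: [-180.0, -0.1, -176.1]
wrist_force: [0.2, -0.2, -1.0]
opening: 0.0158
grasp_force: 80.0
```

Request:
{"api": "send_rows", "payload": {"moves": [-0.14,0.94,0,0,0,0,1,-0.14,0.94,0,0,0,0,1,-0.16,0.96,0,0,0,0,1,0,0,-0.8,0,0,0,1,0,0,-0.8,0,0,0,1,0,0,0,0,0,0,1,0,0,0,0,0,0,1]}}

```text
time: 38.83
ee_pos: [0.5495, 0.1337, 0.0914]
tcp_rot: [180.0, 0.0, -176.1]
wrist_force: [1.0, 0.5, -0.4]
opening: 0.0157
grasp_force: 80.0
```

Request:
{"api": "send_rows", "payload": {"moves": [0,0,-0.9,0,0,0,1,0,0,-0.2,0,0,0,1,0,0,-0.12,0,0,0,1,0,0,-0.12,0,0,0,1,0,0,0,0,0,0,1]}}

```text
time: 39.45
ee_pos: [0.5508, 0.1335, 0.0603]
tcp_rot: [180.0, 0.2, -176.1]
wrist_force: [-2.3, -1.8, 10.1]
opening: 0.016
grasp_force: 81.4
```

Request:
{"api": "send_rows", "payload": {"moves": [0,0,-0.12,0,0,0,1,0,0,-0.12,0,0,0,1,0,0,0,0,0,0,1]}}

```text
time: 39.83
ee_pos: [0.5512, 0.1335, 0.0538]
tcp_rot: [180.0, 0.3, -176.1]
wrist_force: [2.5, -0.5, 4.5]
opening: 0.0158
grasp_force: 80.7
```

Request:
{"api": "send_rows", "payload": {"moves": [0,0,-0.12,0,0,0,1,0,0,-0.06,0,0,0,1,0,0,0,0,0,0,1]}}

```text
time: 40.2
ee_pos: [0.55, 0.1334, 0.0474]
tcp_rot: [-180.0, 0.1, -176.1]
wrist_force: [1.7, -1.4, 3.6]
opening: 0.0156
grasp_force: 80.5
```

Request:
{"api": "send_rows", "payload": {"moves": [0,0,0,0,0,0,0,0,0,0,0,0,0,0,0,0,0,0,0,0,0,0,0,0.5,0,0,0,0,0,0,1,0,0,0,0,0,0,1,0,0,0,0,0,0,1,0,0,0,0,0.12,-0.96,0,0,0,0.24,0]}}

```text
time: 41.2
ee_pos: [0.5536, 0.1104, 0.1376]
tcp_rot: [180.0, 0.3, -173.9]
wrist_force: [-0.6, -0.3, 0.1]
opening: 0.0427
grasp_force: 0.0
```

Request:
{"api": "send_rows", "payload": {"moves": [0.12,-0.96,0,0,0,0,0,0.12,-0.96,0,0,0,0,0,0.12,-0.96,0,0,0,0,0,0.12,-0.96,0,0,0,0,0,0.12,-0.96,0,0,0,0,0,0.12,-0.96,0,0,0,0,0,0.12,-0.96,0,0,0,0,0,0.12,-0.96,0,0,0,0,0]}}

```text
time: 42.2
ee_pos: [0.5767, -0.0834, 0.1353]
tcp_rot: [-180.0, 0.0, -174.0]
wrist_force: [0.4, 0.1, 0.7]
opening: 0.0426
grasp_force: 0.0
```

Request:
{"api": "send_rows", "payload": {"moves": [0.12,-0.96,0,0,0,0,0,0.12,-0.96,0,0,0,0,0,0.12,-0.96,0,0,0,0,0,0.12,-0.96,0,0,0,0,0,0.11,-0.96,0,0,0,0,0,0.11,-0.96,0,0,0,0,0,0.11,-0.96,0,0,0,0,0,0.11,-0.96,0,0,0,0,0]}}

```text
time: 43.2
ee_pos: [0.5997, -0.2762, 0.1342]
tcp_rot: [180.0, -0.0, -174.0]
wrist_force: [0.7, 0.2, 0.7]
opening: 0.0428
grasp_force: 0.0
```

Request:
{"api": "send_rows", "payload": {"moves": [0.11,-0.96,0,0,0,0,0,0,0,0,0,0,0,0]}}

```text
time: 43.45
ee_pos: [0.6021, -0.3006, 0.1337]
tcp_rot: [180.0, -0.0, -174.1]
wrist_force: [0.8, -0.1, 0.1]
opening: 0.0428
grasp_force: 0.0
```

```bash
python3 u.py spatula,spoon e1
```

```text
[ 0.6022 -0.2989  0.134 ] [ 180.    -0.  -174.1]
spatula top 0.55 [ 0.6038 -0.2977] 5.6 0.36
spatula side 0.74 [ 0.6016 -0.2985] 6.0 0.12
spoon side 0.77 [ 0.5695 -0.3823] -8.2 0.09
```

View pics/e1s.png

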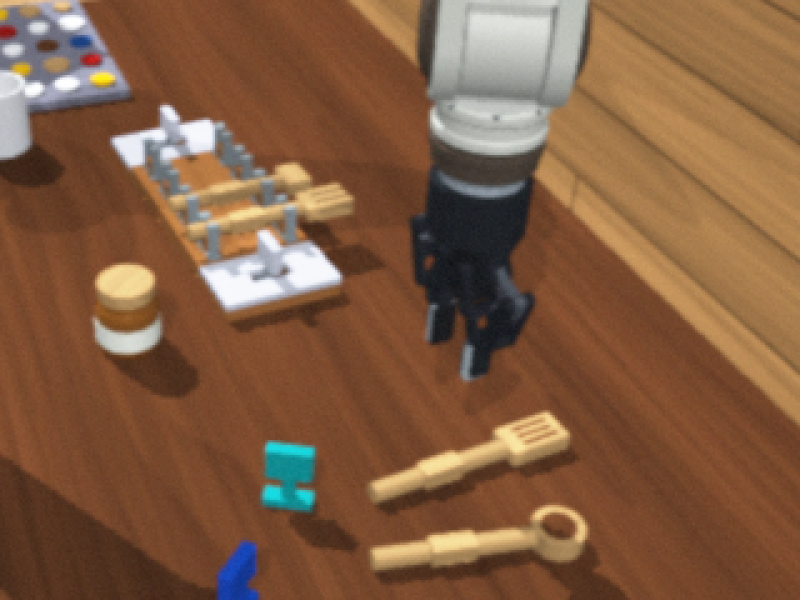

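The fork and masher are clipped in (about (240,200)). Now the spatula, which goes to row 3.

Request:
{"api": "send_rows", "payload": {"moves": [0.02,0.03,-1,0,0,0,0,0,0,-1,0,0,0,0,0,0,-1,0,0,0,0,0,0,-1,0,0,0,0,0,0,-0.7,0,0,0,0,0,0,-0.44,0,0,0,0,0,0,0,0,0,0,1,0,0,0,0,0,0,1]}}

```text
time: 44.75
ee_pos: [0.6033, -0.2981, 0.0069]
tcp_rot: [-180.0, 0.1, -174.0]
wrist_force: [0.2, 0.4, 0.1]
opening: 0.0156
grasp_force: 79.9
```

Request:
{"api": "send_rows", "payload": {"moves": [0,0,0,0,0,0,1,0,0,0,0,0,0,1,0,0,0,0,0,0,1]}}

```text
time: 45.12
ee_pos: [0.6032, -0.2981, 0.0065]
tcp_rot: [-180.0, 0.1, -174.0]
wrist_force: [0.0, -0.9, 4.2]
opening: 0.016
grasp_force: 80.6
```

Request:
{"api": "send_rows", "payload": {"moves": [0,0,0.5,0,0,0,1,0,0,1,0,0,0,1,0,0,1,0,0,0,1,0,0,1,0,0,0,1,-0.11,0.98,1,0,0,-0.24,1,-0.11,0.98,0.5,0,0,0,1,-0.11,0.98,0,0,0,0,1,-0.11,0.98,0,0,0,0,1]}}

```text
time: 46.12
ee_pos: [0.5912, -0.198, 0.1298]
tcp_rot: [180.0, -0.1, -176.0]
wrist_force: [1.2, -0.2, -0.4]
opening: 0.0159
grasp_force: 80.1
```

Request:
{"api": "send_rows", "payload": {"moves": [-0.11,0.98,0,0,0,0,1,-0.11,0.98,0,0,0,0,1,-0.11,0.98,0,0,0,0,1,-0.11,0.98,0,0,0,0,1,-0.11,0.98,0,0,0,0,1,-0.11,0.98,0,0,0,0,1,-0.11,0.98,0,0,0,0,1,-0.11,0.98,0,0,0,0,1]}}

```text
time: 47.12
ee_pos: [0.5693, -0.0022, 0.1306]
tcp_rot: [180.0, -0.0, -176.1]
wrist_force: [0.5, 0.3, -1.2]
opening: 0.0157
grasp_force: 80.1
```

Request:
{"api": "send_rows", "payload": {"moves": [-0.11,0.98,0,0,0,0,1,-0.12,0.98,0,0,0,0,1,-0.12,0.98,0,0,0,0,1,-0.12,0.98,0,0,0,0,1,-0.12,0.98,0,0,0,0,1,-0.12,0.98,0,0,0,0,1,-0.12,0.98,0,0,0,0,1,-0.13,1,0,0,0,0,1]}}

```text
time: 48.12
ee_pos: [0.545, 0.1941, 0.1306]
tcp_rot: [-180.0, -0.0, -176.1]
wrist_force: [0.6, -0.1, -0.9]
opening: 0.0156
grasp_force: 80.1
```

Request:
{"api": "send_rows", "payload": {"moves": [0,0,-0.8,0,0,0,1,0,0,-0.8,0,0,0,1,0,0,0,0,0,0,1,0,0,0,0,0,0,1]}}

```text
time: 48.62
ee_pos: [0.5458, 0.193, 0.0915]
tcp_rot: [180.0, 0.0, -176.1]
wrist_force: [-0.4, 0.6, -0.3]
opening: 0.0157
grasp_force: 80.1
```

Request:
{"api": "send_rows", "payload": {"moves": [0,0,-0.9,0,0,0,1,0,0,-0.2,0,0,0,1,0,0,-0.12,0,0,0,1,0,0,-0.12,0,0,0,1,0,0,0,0,0,0,1]}}

```text
time: 49.25
ee_pos: [0.547, 0.1931, 0.0605]
tcp_rot: [179.9, 0.2, -176.1]
wrist_force: [-1.4, -0.7, 11.3]
opening: 0.0157
grasp_force: 81.5
```

Request:
{"api": "send_rows", "payload": {"moves": [0,0,-0.12,0,0,0,1,0,0,-0.12,0,0,0,1,0,0,0,0,0,0,1]}}

```text
time: 49.62
ee_pos: [0.5474, 0.1931, 0.0539]
tcp_rot: [179.9, 0.3, -176.1]
wrist_force: [1.5, -0.3, 5.0]
opening: 0.0155
grasp_force: 80.8
```

Request:
{"api": "send_rows", "payload": {"moves": [0,0,-0.12,0,0,0,1,0,0,-0.06,0,0,0,1,0,0,0,0,0,0,1]}}

```text
time: 50.0
ee_pos: [0.5462, 0.1928, 0.0474]
tcp_rot: [180.0, 0.1, -176.1]
wrist_force: [2.2, 0.9, 3.2]
opening: 0.0157
grasp_force: 80.6
```

Request:
{"api": "send_rows", "payload": {"moves": [0,0,0,0,0,0,0,0,0,0,0,0,0,0,0,0,0,0,0,0,0,0,0,0.5,0,0,0,0,0,0,1,0,0,0,0,0,0,1,0,0,0,0,0,0,1,0,0,0,0,0.04,-0.96,0,0,0,-0.71,0]}}

```text
time: 51.0
ee_pos: [0.5478, 0.1697, 0.1376]
tcp_rot: [179.9, 0.2, 177.8]
wrist_force: [0.2, -0.3, -0.1]
opening: 0.0427
grasp_force: 0.0
```

Request:
{"api": "send_rows", "payload": {"moves": [0.04,-0.96,0,0,0,-0.71,0,0.04,-0.96,0,0,0,0,0,0.04,-0.96,0,0,0,0,0,0.04,-0.96,0,0,0,0,0,0.04,-0.96,0,0,0,0,0,0.04,-0.96,0,0,0,0,0,0.04,-0.96,0,0,0,0,0,0.04,-0.96,0,0,0,0,0]}}

```text
time: 52.0
ee_pos: [0.5549, -0.0242, 0.1353]
tcp_rot: [180.0, 0.1, 171.7]
wrist_force: [-0.7, -0.6, -0.1]
opening: 0.0428
grasp_force: 0.0
```

Request:
{"api": "send_rows", "payload": {"moves": [0.04,-0.96,0,0,0,0,0,0.04,-0.96,0,0,0,0,0,0.04,-0.96,0,0,0,0,0,0.04,-0.96,0,0,0,0,0,0.04,-0.96,0,0,0,0,0,0.04,-0.96,0,0,0,0,0,0.04,-0.96,0,0,0,0,0,0.04,-0.96,0,0,0,0,0]}}

```text
time: 53.0
ee_pos: [0.5629, -0.2164, 0.1352]
tcp_rot: [-180.0, 0.0, 171.7]
wrist_force: [-0.7, -0.5, 0.2]
opening: 0.0423
grasp_force: 0.0
```

Request:
{"api": "send_rows", "payload": {"moves": [0.05,-0.96,0,0,0,0,0,0.05,-0.96,0,0,0,0,0,0.05,-0.96,0,0,0,0,0,0.05,-0.96,0,0,0,0,0,0.05,-0.95,0,0,0,0,0,0.05,-0.95,0,0,0,0,0,0.05,-0.95,0,0,0,0,0,0,0,0,0,0,0,0]}}

```text
time: 54.0
ee_pos: [0.5712, -0.3846, 0.1335]
tcp_rot: [180.0, -0.0, 171.6]
wrist_force: [-0.7, 0.8, 1.0]
opening: 0.0427
grasp_force: 0.0
```

```bash
python3 u.py spoon f1
```

```text
[ 0.5714 -0.3828  0.1339] [180.   -0.  171.7]
spoon top 0.68 [ 0.5736 -0.3808] -7.8 0.16
spoon side 0.76 [ 0.57   -0.3825] -8.1 0.08
```

View pics/f1s.png

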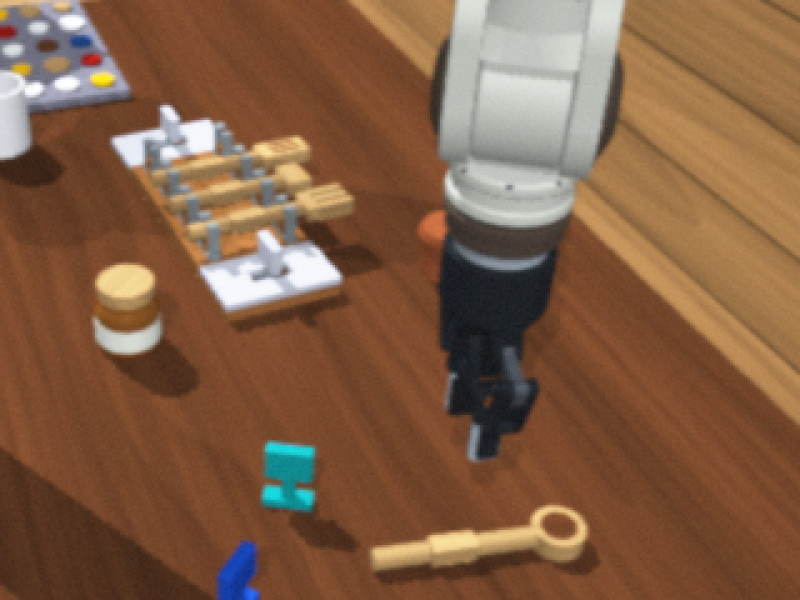

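Three utensils are clipped in rows 1–3 and the spoon is where expected at (455,545). It goes to row 4.

Request:
{"api": "send_rows", "payload": {"moves": [0.02,0.05,-1,0,0,0,0,0,0,-1,0,0,0,0,0,0,-1,0,0,0,0,0,0,-1,0,0,0,0,0,0,-0.7,0,0,0,0,0,0,-0.44,0,0,0,0,0,0,0,0,0,0,1,0,0,0,0,0,0,1]}}

```text
time: 55.2
ee_pos: [0.5725, -0.3816, 0.0069]
tcp_rot: [-180.0, 0.1, 171.7]
wrist_force: [1.0, 0.2, -0.4]
opening: 0.0155
grasp_force: 80.1
```

Request:
{"api": "send_rows", "payload": {"moves": [0,0,0,0,0,0,1,0,0,0,0,0,0,1,0,0,0,0,0,0,1]}}

```text
time: 55.58
ee_pos: [0.5724, -0.3816, 0.0065]
tcp_rot: [-180.0, 0.1, 171.7]
wrist_force: [0.2, 0.8, 3.5]
opening: 0.0154
grasp_force: 80.8
```

Request:
{"api": "send_rows", "payload": {"moves": [0,0,0.5,0,0,0,1,0,0,1,0,0,0,1,0,0,1,0,0,0,1,0,0,1,0,0,0,1,-0.05,0.98,1,0,0,0.71,1,-0.05,0.98,0.5,0,0,0.71,1,-0.05,0.98,0,0,0,0,1,-0.05,0.98,0,0,0,0,1]}}

```text
time: 56.58
ee_pos: [0.567, -0.2826, 0.1317]
tcp_rot: [-180.0, 0.0, -176.1]
wrist_force: [-0.3, 1.0, -0.7]
opening: 0.0155
grasp_force: 80.2
```

Request:
{"api": "send_rows", "payload": {"moves": [-0.05,0.98,0,0,0,0,1,-0.05,0.98,0,0,0,0,1,-0.05,0.98,0,0,0,0,1,-0.05,0.98,0,0,0,0,1,-0.05,0.98,0,0,0,0,1,-0.05,0.98,0,0,0,0,1,-0.05,0.98,0,0,0,0,1,-0.05,0.98,0,0,0,0,1]}}

```text
time: 57.58
ee_pos: [0.5567, -0.0858, 0.1308]
tcp_rot: [180.0, -0.0, -176.1]
wrist_force: [-0.3, -0.4, -1.4]
opening: 0.0154
grasp_force: 80.2
```

Request:
{"api": "send_rows", "payload": {"moves": [-0.05,0.98,0,0,0,0,1,-0.05,0.98,0,0,0,0,1,-0.05,0.98,0,0,0,0,1,-0.05,0.98,0,0,0,0,1,-0.05,0.98,0,0,0,0,1,-0.05,0.98,0,0,0,0,1,-0.05,0.98,0,0,0,0,1,-0.05,0.98,0,0,0,0,1]}}

```text
time: 58.58
ee_pos: [0.5465, 0.1101, 0.1308]
tcp_rot: [180.0, 0.0, -176.1]
wrist_force: [-0.6, -0.0, -0.6]
opening: 0.0152
grasp_force: 80.2
```

Request:
{"api": "send_rows", "payload": {"moves": [-0.04,0.98,0,0,0,0,1,-0.04,0.98,0,0,0,0,1,-0.04,0.98,0,0,0,0,1,-0.03,0.98,0,0,0,0,1,-0.03,0.98,0,0,0,0,1,-0.03,0.94,0,0,0,0,1,0,0,0,0,0,0,1,0,0,0,0,0,0,1]}}

```text
time: 59.58
ee_pos: [0.5416, 0.2546, 0.1307]
tcp_rot: [-180.0, -0.0, -176.1]
wrist_force: [0.6, 0.2, -1.1]
opening: 0.0155
grasp_force: 80.2
```

Request:
{"api": "send_rows", "payload": {"moves": [0.01,-0.05,-0.8,0,0,0,1,0,0,-0.8,0,0,0,1,0,0,-0.9,0,0,0,1,0,0,-0.2,0,0,0,1,0,0,-0.12,0,0,0,1,0,0,-0.12,0,0,0,1,0,0,0,0,0,0,1]}}

```text
time: 60.45
ee_pos: [0.5429, 0.2531, 0.0599]
tcp_rot: [179.9, 0.2, -176.1]
wrist_force: [-2.1, -2.5, 10.7]
opening: 0.0158
grasp_force: 81.7
```

Request:
{"api": "send_rows", "payload": {"moves": [0,0,-0.12,0,0,0,1,0,0,-0.12,0,0,0,1,0,0,0,0,0,0,1]}}

```text
time: 60.82
ee_pos: [0.5433, 0.2531, 0.0529]
tcp_rot: [180.0, 0.2, -176.1]
wrist_force: [3.2, -0.2, 3.3]
opening: 0.0153
grasp_force: 80.7
```

Request:
{"api": "send_rows", "payload": {"moves": [0,0,-0.12,0,0,0,1,0,0,-0.06,0,0,0,1,0,0,0,0,0,0,1]}}

```text
time: 61.2
ee_pos: [0.5421, 0.253, 0.0473]
tcp_rot: [-180.0, 0.0, -176.1]
wrist_force: [-0.6, -2.8, 7.3]
opening: 0.0157
grasp_force: 81.2
```

Home. Now release, retreat clear of the rack and check.

Request:
{"api": "send_rows", "payload": {"moves": [0,0,0,0,0,0,0,0,0,0,0,0,0,0,0,0,0,0,0,0,0,0,0,0.5,0,0,0,0,0,0,1,0,0,0,0,0,0,1,0,0,0,0,0,0,1,0,0,0,0,-1,0,1,0,0,0,0]}}

```text
time: 62.2
ee_pos: [0.5176, 0.2533, 0.1607]
tcp_rot: [180.0, 0.0, -176.1]
wrist_force: [-0.0, 1.2, -0.6]
opening: 0.0429
grasp_force: 0.0
```

Request:
{"api": "send_rows", "payload": {"moves": [-1,1,1,0,0,0,0,-1,1,1,0,0,0,0,-1,1,0,0,0,0,0,-1,1,0,0,0,0,0,-1,1,0,0,0,0,0,-1,1,0,0,0,0,0,-1,1,0,0,0,0,0,-0.5,1,0,0,0,0,0]}}

```text
time: 63.2
ee_pos: [0.3283, 0.4543, 0.2107]
tcp_rot: [179.9, 0.0, -176.0]
wrist_force: [0.7, 0.7, -0.2]
opening: 0.0428
grasp_force: 0.0
```

```bash
python3 - <<'E'
from h import *
T=shot("top");D=shot("side")
print(bot.get_obs()['ee_pos'].round(3))
for n in H:
    r=[bot.landmark_of(c,n) for c in("top","side")]
    if all(r): print(n,tri([(T,r[0][0]["pixel"]),(D,r[1][0]["pixel"])]).round(4))
a=cv2.resize(T["color"][140:230,140:300,::-1],(533,300),interpolation=3);b=cv2.resize(D["color"][130:240,215:355,::-1],(382,300),interpolation=3)
im=np.zeros((600,800,3),np.uint8);im[:300,:533]=a;im[300:,:382]=b;cv2.imwrite("pics/g1.png",im)
E
```

```text
[0.328 0.455 0.21 ]
spoon [ 0.5214  0.5036 -1.2458]
fork [0.5653 0.0843 0.0315]
masher [0.5498 0.1259 0.0565]
```

View pics/g1.png

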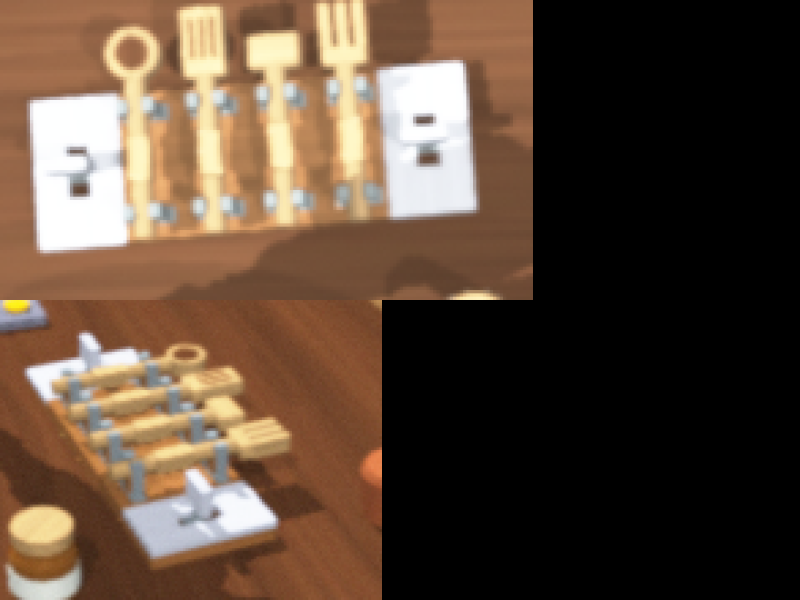

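Both crops show all four utensils in separate rows, at x≈135, 208, 282 and 350 in the top crop. Both anchors are crosswise in their slots. Handing in.

```bash
python3 -c "
from workcell import bot
print(bot.job_done())"
```

```text
the job is handed in; nothing more can be done
None
```

I handed the job in: both anchors went in first and were turned to lock, then the fork, masher, spatula and spoon were pressed into rows 1 to 4. The final picture shows them all in place; the hand-in gave no verdict.

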